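# Turn a fresh compressor over by hand

### The arm

A 6-joint arm with a two-finger parallel gripper is mounted at the origin on the work surface. World frame = base frame: x ahead of the robot, y to its left, z up, the work surface at z = 0. Lengths are in m, angles in rad, forces in N, time in s.
With the tool pointing down it reaches from about 0.375 to 0.9 m from the base axis. Payload 3.1 kg.
Tool frame: the origin (TCP) lies on the mounting face of the last link; the fingertips stand 182 mm ahead of it and the grasp point (between the pads) lies 164 mm ahead of it; z points along the fingers, y is the direction in which the jaws open and shut (so a half turn about z gives the same grasp; the last joint's range is limited). The gripper opens to 87 mm and grips with 3 to 60 N. Pads are 19 mm wide; open, the fingers measure 117 mm over their backs; the gripper's body (75 mm by 190 mm) begins 51 mm behind the grasp point.
Start: joints at [1.006, 0.527, 1.433, -0, 1.181, -0.178], TCP at [0.236, 0.579, 0.405] pointing down, gripper open.
Joint ranges: [-3.08, 3.08], [-0.75, 2.2], [0.22, 2.44], [-1.43, 4.57], [0, 2.65], [-2.85, 2.85]. Speed limits (rad/s): [2.79, 2.79, 3.14, 3.14, 3.14, 3.14].

### API

Orientations are given as a unit quaternion [x, y, z, w].
In Python, from rig import robot, camera, camera_model gives the robot as it stands.
- The arm moves only by the tool drive_tool, never from a script. Its argument "plan" is a list that holds one entry, the list of rows, each a list of 6 numbers: the shift along the world's x, y, z in units of 2.5 cm (1.0 is 2.5 cm), then the turn, a rotation vector about the world's x, y, z in units of 6 degrees (1.0 is 6 degrees). A call has 1 to 8 rows; each row shifts and turns the commanded pose from where the row before left it; what a row does not reach is not made up. A row lasts 1/8 s, in which the tool goes at most 62.5 mm and 10.7 degrees, less where a joint would pass 70% of its speed; a pose out of reach is approached as far as the arm can. A call with a number of a shift or a turn outside -1 to 1 is refused whole. A call with a gripper value outside its range is refused whole. "grip" is the closure, from 0 (fully open) to 1 (shut), set as the call begins (left out, the last holds). The fingers move at their own pace and stop on an object; "force" is the grip in N (left out, the last holds). Time passes only in rows, so rows that do not move let the fingers close. It gives the time, the measured TCP pose, the force and the opening at its end, in the units of the state.
- robot.get_obs(): the state, without advancing time (a new reading comes with each control period).
- camera(name): name is "side" or "top" or "wrist"; returns the picture (384x512x3 uint8, red, green, blue); there is no depth.
- camera_model(name): a dict with "K" (3x3 intrinsics, pixels), "world_to_cam" (4x4, takes a point from world to camera coordinates); the wrist camera has in their place "tool_from_camera" (4x4, takes a point from camera to tool coordinates, whose origin is the TCP and whose axes are the flange's). Camera axes: x right, y up, looking along -z (the intrinsics and any distortion apply to the point x, -y, -z); pixel columns grow to the right and rows downward; lengths in m; the calibration is good to about 2 mm. A picture is of the moment at which its call begins: read the wrist's pose just before it. camera_model takes no time and is no camera call.
- robot.hand_in(): hands the job in, once; it reports no verdict.
The state is a dict: "time": time; "q": joint angles; "joint_velocities": joint speeds; "joint_torque": joint torques, N m; "position": TCP position; "tool_rot": TCP orientation; "ft_force": force on the tool from outside, world axes, zero at the start; "moment": the same for the moment, N m; "grip_width": finger opening in m.
Only numpy, scipy, OpenCV 4.12 (cv2) and the standard library are available. Lean on these libraries where they do the work, as an engineer would, in place of code of your own. Each camera call takes 0.05 s, during which the arm holds its last target.

### The job

Pull the orange-headed timing pin out of the compressor and put it in the green tray, then turn the compressor over by its crank handle for exactly two full turns clockwise (seen from above), stopping with the red fork back over the yellow pin socket, and let go. Keep an even, unhurried pace through the heavy compression point of each turn: do not let the crank kick back or run away, and do not shove the compressor sideways on its soft rubber mounts. Leave the other things on the bench alone.

Things in the scene. Friction and masses are not known exactly. Their poses are not given: they have to be found in the camera images.
- stand: Blue holder fixed to the bench, plate 280 x 220 x 22 mm. Origin on the bench under the nominal crank shaft; x points to the finned cylinder, z up. The compressor (crankcase top 120 mm, yellow socket top 136 mm above bench) sits on it in slotted feet with the same yaw: the real upright shaft axis lies up to 20 mm off the origin in x and 5 mm in y, unreported; see or feel it.
- handle (a point): Middle of the crank's upright black handle: round, 26 mm diameter, from 27 mm below (crank arm) to 23 mm above this point, which is about 186 mm above the bench. It spins freely on its stud, so a gripper can keep its heading. The throw (shaft axis to handle axis) is fixed, 46 to 82 mm, unreported. Once the pin is out, nothing else is as high all round.
- crank (a joint): Turn of the crank, rad, 0 at start, growing clockwise from above, endless. At 0 the handle is on the holder's -x side, the red fork over the socket. A sprung piston resists from 0.8 rad, peaks near 2 rad (0.6 N m, 7 to 13 N at the handle), then from 3.2 to 5.5 rad drives it forward as hard: hold it back. It stays put within 0.4 rad of 0. Keep below 3 rad/s, never backwards.
- shift_x (a joint): How far the compressor is pushed aside on its rubber mounts along the holder's x axis, m, 0 at rest; each direction gives 1 mm per 3.5 N. More than 4.5 mm (16 N) either way is too much.
- shift_y (a joint): The same along the holder's y axis.
- pin: Timing pin, 60 g: steel shank 10 mm diameter, 46 mm long, under a round orange head 22 mm diameter, 30 mm tall. Origin at the shank's lower end, z along the pin to the head. At start upright through the slot of the red fork, 16 mm deep in the yellow socket with 1.5 mm play all round, locking the crank; it lifts straight out.
- tray: Green open plastic tray, 150 x 130 x 35 mm (x, y, z), walls 4 mm, fixed on the bench. Origin under its centre. It stands left or right of the compressor.
- gauge_board: Plywood board 140 x 120 mm with steel discs, up to 31 mm tall, fixed; not part of the job. It stands on the other side.
- bearing: Loose steel bearing ring, 62 mm across, 16 mm tall, origin under its centre. Leave alone.
- driver: Loose screwdriver lying on the bench. Leave alone.
- oilcan: Grey can, 52 mm diameter, 120 mm tall, origin under its centre. Leave alone.
Not all that is in view belongs to the job. There is more than one size of the pin; the one meant has the size given above.

How it is judged:
By the outcome, as a careful person would: the job done as asked, in the order asked, and still so for the second after the job is handed in, with the robot touching nothing.
It also fails if it takes over 72 s, if anything falls off the work surface, if the arm or the gripper's body presses on something with over 40 N, if the wrist force passes 120 N, or if a joint passes its speed limit or range.

## Working session

There is one attempt and no reset: what is moved stays moved. The work goes in short steps, Python scripts to look and compute and a tool call to move; the robot and the scene stay as the last step left them, time stands still between calls to the robot, and variables do not carry over. Pictures are saved under pics/ and viewed, and the job is handed in when it is done.

Besides the shell and the picture viewer there is one more tool, called after "Emit:" as name([rows], argument=value, ...), one row to a line, values as JSON. drive_tool: Moves the arm, as the interface text tells. Shifts and turns lie within -1 to 1; 1 stands for 2.5 cm of shift or 6 degrees of turn. Its arguments: {"type":"object","properties":{"plan":{"type":"array","items":{"type":"array","items":{"type":"array","items":{"type":"number","minimum":-1,"maximum":1}}}},"grip":{"type":"number"},"force":{"type":"number"}},"required":["plan"]}

```bash
ls; mkdir -p pics; python3 - <<'E'
from rig import robot,camera,camera_model
import cv2,numpy as np
o=robot.get_obs();print({k:np.round(v,3).tolist() for k,v in o.items()})
for n in("side","top","wrist"):
    im=camera(n);cv2.imwrite(f"pics/{n}0.png",im[:,:,::-1])
    m=camera_model(n);print(n,{k:np.round(v,4).tolist() if not isinstance(v,str) else v for k,v in m.items()})
E
```

```text
pics
{'time': 0.0, 'q': [1.005, 0.528, 1.434, -0.0, 1.181, -0.179], 'joint_velocities': [0.001, 0.0, 0.001, -0.002, -0.002, 0.0], 'joint_torque': [0.001, -44.005, -17.659, 0.063, 0.058, -0.0], 'position': [0.236, 0.579, 0.404], 'tool_rot': [0.192, 0.981, -0.001, -0.0], 'ft_force': [-0.272, -0.729, 0.33], 'moment': [0.031, 0.024, 0.013], 'grip_width': 0.087}
side {'K': [[368.7078, 0.0, 262.0738], [0.0, 368.7078, 188.0366], [0.0, 0.0, 1.0]], 'world_to_cam': [[0.7493, -0.6623, -0.0, -0.4657], [0.41, 0.4639, 0.7853, -0.3662], [-0.5201, -0.5884, 0.6191, -0.656], [0.0, 0.0, 0.0, 1.0]]}
top {'K': [[351.6936, 0.0, 253.5685], [0.0, 351.6936, 189.8756], [0.0, 0.0, 1.0]], 'world_to_cam': [[0.0292, -0.9995, -0.0097, -0.0096], [0.9897, 0.0275, 0.1406, -0.6473], [-0.1403, -0.0137, 0.99, -0.9577], [0.0, 0.0, 0.0, 1.0]]}
wrist {'K': [[332.9525, 0.0, 257.4215], [0.0, 332.9525, 194.9735], [0.0, 0.0, 1.0]], 'tool_from_camera': [[0.0004, 0.9531, 0.3025, 0.0834], [1.0, 0.0001, -0.0016, 0.0], [-0.0016, 0.3025, -0.9531, 0.0205], [0.0, 0.0, 0.0, 1.0]]}
```

View pics/side0.png

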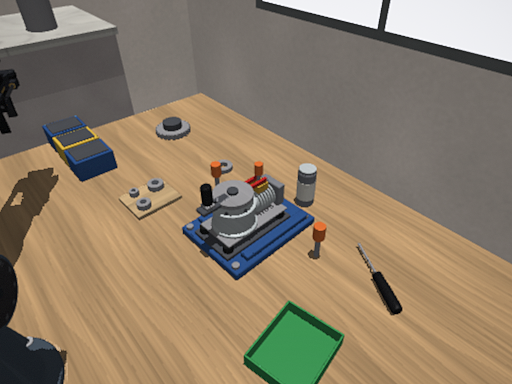

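View pics/top0.png

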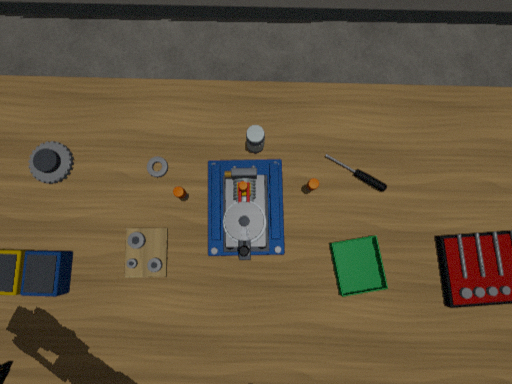

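View pics/wrist0.png

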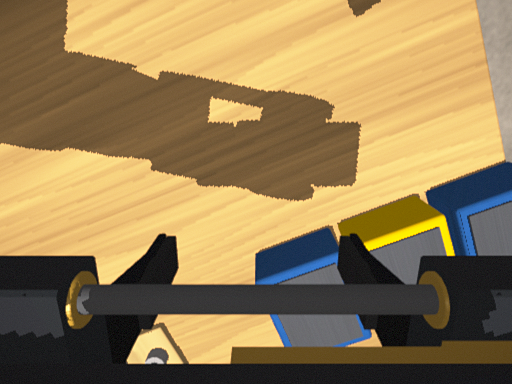

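```bash
cat > h.py <<'E'
import numpy as np,cv2
from rig import robot,camera,camera_model
from scipy.spatial.transform import Rotation as R
def cam(n,obs=None):
    m=camera_model(n);K=np.array(m["K"])
    if n=="wrist":
        T=np.eye(4);T[:3,:3]=R.from_quat(obs["tool_rot"]).as_matrix();T[:3,3]=obs["position"]
        W=np.linalg.inv(T@np.array(m["tool_from_camera"]))
    else: W=np.array(m["world_to_cam"])
    return K,W
def ray(c,u,v):
    K,W=c;d=np.array([(u-K[0,2])/K[0,0],-(v-K[1,2])/K[1,1],-1]);Rm=W[:3,:3]
    return -Rm.T@W[:3,3],Rm.T@d/np.linalg.norm(d)
def plane(c,u,v,z):
    o,d=ray(c,u,v);return o+d*(z-o[2])/d[2]
def tri(*rs):
    A=0;b=0
    for o,d in rs:
        P=np.eye(3)-np.outer(d,d);A=A+P;b=b+P@o
    p=np.linalg.solve(A,b);return p,[np.linalg.norm((np.eye(3)-np.outer(d,d))@(p-o)) for o,d in rs]
def proj(c,p):
    K,W=c;q=W[:3,:3]@np.asarray(p)+W[:3,3];return np.array([K[0,2]+K[0,0]*q[0]/-q[2],K[1,2]-K[1,1]*q[1]/-q[2]])
E
python3 - <<'E'
import cv2
from h import *
s=cv2.imread('pics/side0.png');t=cv2.imread('pics/top0.png')
cv2.imwrite('pics/s0z.png',cv2.resize(s[140:290,170:340],None,fx=4.5,fy=4,interpolation=2)[:600,:765])
cv2.imwrite('pics/t0z.png',cv2.resize(t[120:270,190:340],None,fx=4,fy=4,interpolation=2))
for n,im in(('side',s),('top',t)):
    h=cv2.cvtColor(im,cv2.COLOR_BGR2HSV)
    for nm,lo,hi in(('orange',(4,190,120),(14,255,255)),('green',(50,120,40),(75,255,255)),('blue',(105,150,50),(122,255,255)),('red',(0,190,90),(3,255,255)),('yellow',(20,180,90),(32,255,255))):
        m=cv2.inRange(h,lo,hi);N,l,st,c=cv2.connectedComponentsWithStats(m)
        print(n,nm,[(st[i].tolist(),c[i].round(1).tolist()) for i in range(1,N) if st[i][4]>12][:12])
E
```

```text
side orange [([211, 162, 9, 6, 45], [214.9, 164.2]), ([255, 162, 7, 5, 30], [258.1, 163.9]), ([314, 222, 12, 9, 76], [319.6, 225.9])]
side green [([244, 301, 100, 83, 5305], [293.4, 347.8])]
side blue [([43, 116, 43, 34, 182], [60.0, 131.6]), ([64, 139, 53, 42, 925], [92.2, 163.9]), ([183, 199, 131, 80, 2401], [256.3, 240.8])]
side red [([246, 177, 8, 6, 20], [249.6, 179.6]), ([252, 178, 14, 9, 33], [257.9, 181.8])]
side yellow [([72, 139, 19, 8, 28], [81.1, 142.4]), ([61, 147, 10, 14, 26], [64.0, 152.5]), ([257, 182, 11, 11, 54], [262.3, 187.1])]
top orange [([238, 182, 4, 14, 17], [238.4, 187.8])]
top green [([330, 236, 58, 61, 2482], [357.7, 265.6])]
top blue [([208, 160, 76, 95, 3016], [245.6, 202.4]), ([21, 251, 40, 45, 447], [43.8, 271.8])]
top red [([247, 189, 2, 12, 21], [247.5, 194.4]), ([444, 234, 68, 71, 2336], [479.3, 267.8])]
top yellow [([242, 192, 4, 4, 14], [243.6, 193.7]), ([0, 250, 21, 45, 282], [13.1, 270.0])]
```

View pics/s0z.png

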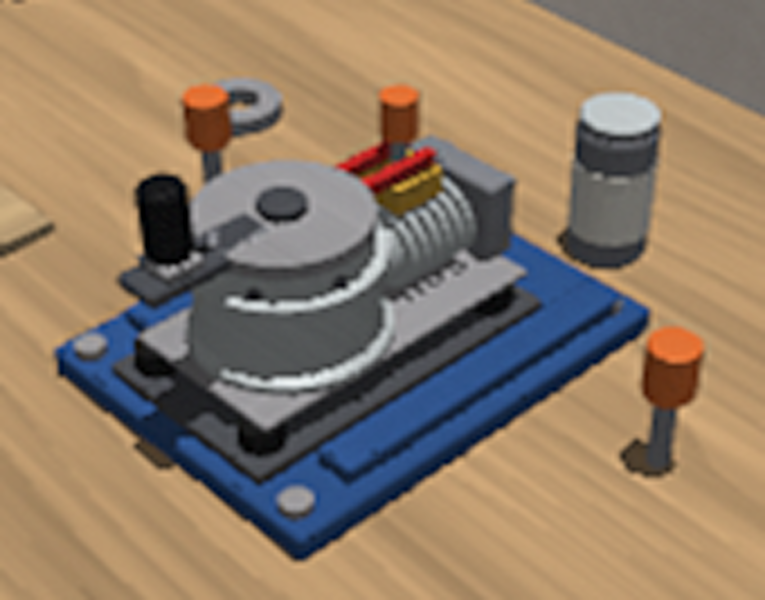

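View pics/t0z.png

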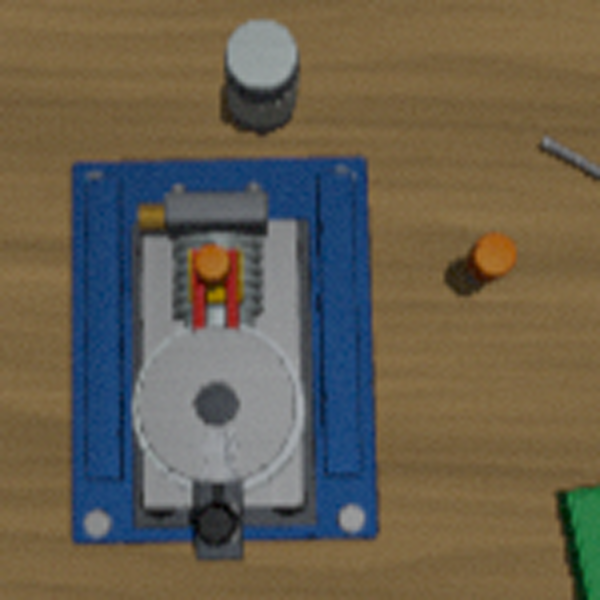

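```bash
python3 - <<'E'
from h import *
S=cam('side');T=cam('top')
def sz(x,y):return 170+(x+.5)/4.5-.5,140+(y+.5)/4-.5
def tz(x,y):return 190+(x+.5)/4-.5,120+(y+.5)/4-.5
for n,a,b in(('pinhead',(399,95),(211,262)),('handle',(162,184),(217,522)),('hub',(282,203),(216,403)),('otherpin',(674,344),(493,256)),('oilcan',(622,112),(262,50))):
    p,e=tri(ray(S,*sz(*a)),ray(T,*tz(*b)));print(n,p.round(4),np.round(e,4))
c=[plane(T,*tz(*q),.022) for q in((75,162),(366,157),(377,538),(75,542))]
for q in c:print('stand',q.round(4))
for q in ((60,362),(300,552),(648,312)):print('stand side',plane(S,*sz(*q),.022).round(4))
im=cv2.imread('pics/top0.png');h=cv2.cvtColor(im,cv2.COLOR_BGR2HSV);m=cv2.inRange(h,(50,120,40),(75,255,255))
ct=max(cv2.findContours(m,0,2)[0],key=cv2.contourArea);print(cv2.minAreaRect(ct))
b=cv2.boxPoints(cv2.minAreaRect(ct))
for q in b:print('tray',q,plane(T,*q,.035).round(3))
print(np.mean([plane(T,*q,.03) for q in b],0))
im=cv2.imread('pics/side0.png');h=cv2.cvtColor(im,cv2.COLOR_BGR2HSV);m=cv2.inRange(h,(50,120,40),(75,255,255))
ct=max(cv2.findContours(m,0,2)[0],key=cv2.contourArea)
for q in cv2.approxPolyDP(ct,6,True)[:,0]:print('tray s',q,plane(S,*q,.035).round(3))
E
```

```text
pinhead [0.6386 0.0342 0.1885] [0.0007 0.0007]
handle [0.4818 0.0252 0.2065] [0.0002 0.0002]
hub [0.5542 0.03   0.1521] [0.0002 0.0002]
otherpin [ 0.6619 -0.1521  0.1002] [0.001 0.001]
oilcan [0.7953 0.0084 0.1168] [0.0003 0.0003]
stand [0.7359 0.1455 0.022 ]
stand [ 0.7455 -0.0696  0.022 ]
stand [ 0.4686 -0.0824  0.022 ]
stand [0.4594 0.1324 0.022 ]
stand side [0.454  0.1176 0.022 ]
stand side [ 0.4631 -0.0916  0.022 ]
stand side [ 0.7407 -0.073   0.022 ]
((358.33087158203125, 265.6300964355469), (55.67940902709961, 48.50816345214844), 78.9964599609375)
tray [329.20895 242.93158] [ 0.504 -0.208  0.035]
tray [376.8253  233.67285] [ 0.534 -0.343  0.035]
tray [387.4528 288.3286] [ 0.384 -0.369  0.035]
tray [339.83646 297.58734] [ 0.356 -0.238  0.035]
[ 0.44410366 -0.29081381  0.03      ]
tray s [288 301] [ 0.5   -0.218  0.035]
tray s [244 363] [ 0.35  -0.258  0.035]
tray s [269 383] [ 0.36  -0.314  0.035]
tray s [316 383] [ 0.421 -0.368  0.035]
tray s [343 334] [ 0.528 -0.341  0.035]
```

Emit:
drive_tool([
  [[0.3, -0.5, 0.3, 0, 0, 0.18], [0.54, -0.92, 0.3, 0, 0, 0.18], [0.54, -0.92, 0.3, 0, 0, 0.18], [0.54, -0.92, 0.3, 0, 0, 0.18], [0.54, -0.92, 0.3, 0, 0, 0.18], [0.54, -0.92, 0.3, 0, 0, 0.18], [0.54, -0.92, 0.3, 0, 0, 0.18], [0.54, -0.92, 0.3, 0, 0, 0.18]],
], grip=0)

```text
time: 1.15
position: [0.338, 0.4044, 0.4647]
tool_rot: [0.117, 0.993, -0.0, -0.0]
ft_force: [-0.1, 0.3, 0.1]
grip_width: 0.0869
```

Emit:
drive_tool([
  [[0.54, -0.92, 0.18, 0, 0, 0.18], [0.54, -0.92, 0.18, 0, 0, 0.18], [0.54, -0.92, 0.18, 0, 0, 0.18], [0.54, -0.92, 0.18, 0, 0, 0.18], [0.54, -0.92, 0.18, 0, 0, 0.18], [0.54, -0.92, 0.18, 0, 0, 0.18], [0.54, -0.92, 0.18, 0, 0, 0.18], [0.54, -0.92, 0.18, 0, 0, 0.18]],
])

```text
time: 2.15
position: [0.446, 0.2205, 0.5007]
tool_rot: [0.042, 0.999, -0.0, -0.0]
ft_force: [0.2, -0.2, -0.5]
grip_width: 0.0869
```

Emit:
drive_tool([
  [[0.54, -0.92, 0, 0, 0, 0.18], [0.54, -0.92, 0, 0, 0, 0.18], [0.54, -0.92, 0, 0, 0, 0.18], [0.54, -0.92, 0, 0, 0, 0.18], [0.54, -0.92, 0, 0, 0, 0.18], [0.54, -0.92, 0, 0, 0, 0.18], [0.54, -0.92, 0, 0, 0, 0.18], [0.3, -0.5, 0, 0, 0, 0]],
])

```text
time: 3.15
position: [0.5482, 0.0468, 0.5004]
tool_rot: [-0.023, 1.0, 0.0, -0.0]
ft_force: [-0.7, 0.2, 0.2]
grip_width: 0.087
```

```bash
cat > snap.py <<'E'
import sys,json
from h import *
n=sys.argv[1]
o=robot.get_obs();im=camera("wrist")
cv2.imwrite(f"pics/w{n}.png",im[:,:,::-1]);json.dump({k:np.asarray(o[k]).tolist() for k in("position","tool_rot","time")},open(f"pics/w{n}.json","w"))
print(np.round(o["position"],4),o["time"])
E
python3 snap.py 1
```

```text
[0.5482 0.0468 0.5004] 3.15
```

View pics/w1.png

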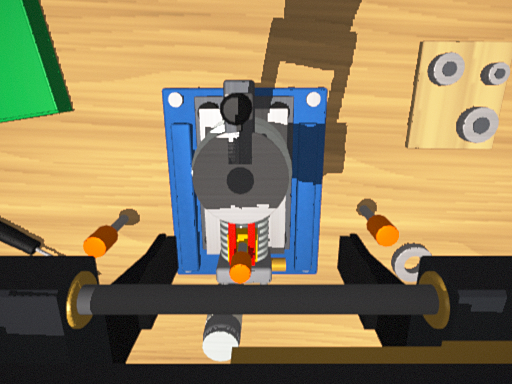

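Emit:
drive_tool([
  [[0.5, -0.1, -0.4, 0, 0, 0], [0.7, -0.1, -0.4, 0, 0, 0], [0.8, -0.1, -0.4, 0, 0, 0], [0.7, -0.1, -0.4, 0, 0, 0], [0.5, -0.1, 0, 0, 0, 0], [0, 0, 0, 0, 0, 0]],
])

```text
time: 3.95
position: [0.6287, 0.0352, 0.4604]
tool_rot: [-0.023, 1.0, -0.0, 0.0]
ft_force: [-0.2, 0.1, -0.2]
grip_width: 0.0873
```

```bash
python3 snap.py 2
```

```text
[0.6287 0.0352 0.4604] 3.95
```

View pics/w2.png

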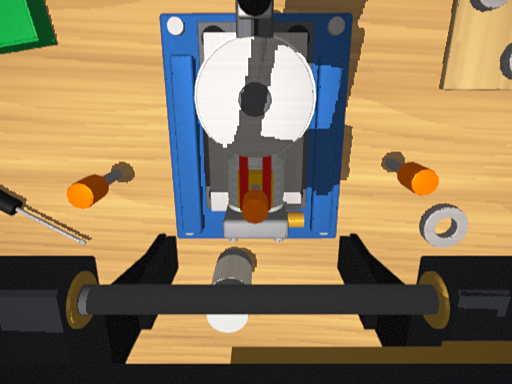

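```bash
python3 - <<'E'
import cv2,numpy as np
a=cv2.imread('pics/w1.png')[70:290,190:300];b=cv2.imread('pics/w2.png')[70:290,200:310]
b2=cv2.imread('pics/w2.png')
f=lambda x:cv2.resize(x,None,fx=2.7,fy=2.7,interpolation=2)
cv2.imwrite('pics/z12.png',np.hstack([f(a),f(b)]))
for n,im,(x0,y0,x1,y1) in(('1',cv2.imread('pics/w1.png'),(190,70,300,290)),('2',b2,(200,0,310,290))):
    h=cv2.cvtColor(im,cv2.COLOR_BGR2HSV)
    m=cv2.inRange(h,(4,190,100),(16,255,255));mm=np.zeros_like(m);mm[y0:y1,x0:x1]=m[y0:y1,x0:x1]
    N,l,st,c=cv2.connectedComponentsWithStats(mm);print(n,[(st[i].tolist(),c[i].round(1)) for i in range(1,N) if st[i][4]>15])
E
```

```text
1 [([229, 239, 1, 23, 23], array([229., 250.])), ([230, 242, 22, 39, 336], array([241.3, 259.9]))]
2 [([239, 169, 1, 20, 20], array([239. , 178.5])), ([240, 170, 29, 53, 805], array([254.5, 204.1])), ([270, 170, 2, 38, 42], array([270.2, 187.1]))]
```

View pics/z12.png

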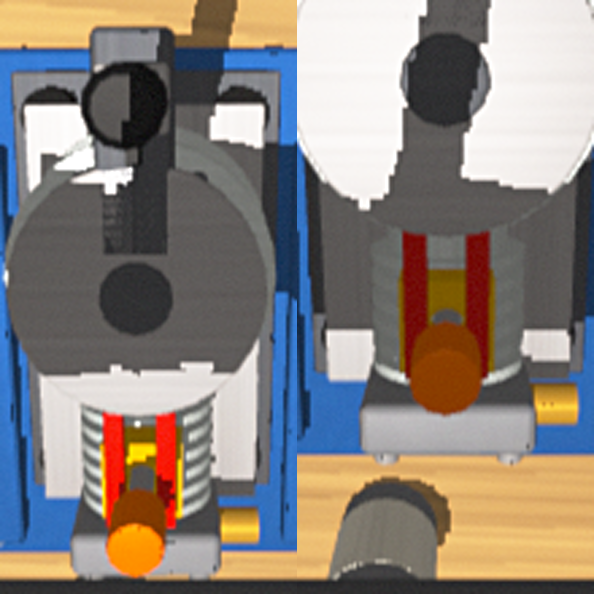

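```bash
python3 - <<'E'
from h import *
import json
S=cam('side');T=cam('top');W1=cam('wrist',json.load(open('pics/w1.json')));W2=cam('wrist',json.load(open('pics/w2.json')))
L=lambda x,y:(190+(x+.5)/2.7-.5,70+(y+.5)/2.7-.5)
Rr=lambda x,y:(200+(x-297+.5)/2.7-.5,70+(y+.5)/2.7-.5)
def sz(x,y):return 170+(x+.5)/4.5-.5,140+(y+.5)/4-.5
def tz(x,y):return 190+(x+.5)/4-.5,120+(y+.5)/4-.5
def rep(n,*r):
    p,e=tri(*r);print(n,p.round(4),np.round(e,4));return p
rep('pin w12',ray(W1,*L(136,549)),ray(W2,*Rr(445,378)))
a=rep('pin all',ray(W1,*L(136,549)),ray(W2,*Rr(445,378)),ray(S,*sz(399,95)),ray(T,*tz(211,262)))
rep('hub w12',ray(W1,*L(135,298)),ray(W2,*Rr(446,79)))
b=rep('hub all',ray(W1,*L(135,298)),ray(W2,*Rr(446,79)),ray(S,*sz(282,203)),ray(T,*tz(216,403)))
c=rep('handle',ray(W1,*L(124,105)),ray(S,*sz(162,184)),ray(T,*tz(217,522)))
for z in(.188,.196):print('pin plane',z,plane(W1,*L(136,549),z).round(4),plane(W2,*Rr(445,378),z).round(4),plane(T,*tz(211,262),z).round(4))
print('handle plane .209',plane(W1,*L(124,105),.209).round(4),plane(T,*tz(217,522),.209).round(4))
print('radius',np.hypot(*(c-b)[:2]),np.degrees(np.arctan2(*(b-c)[1::-1])),np.degrees(np.arctan2(*(a-b)[1::-1])))
E
```

```text
pin w12 [0.6359 0.0339 0.194 ] [0.0004 0.0004]
pin all [0.6384 0.0339 0.1888] [0.0006 0.0007 0.0007 0.0007]
hub w12 [0.5533 0.0297 0.154 ] [0.0002 0.0002]
hub all [0.5538 0.0297 0.1525] [0.0003 0.0005 0.0004 0.0004]
handle [0.4814 0.0258 0.206 ] [0.0013 0.0005 0.0009]
pin plane 0.188 [0.6396 0.0341 0.188 ] [0.638  0.0336 0.188 ] [0.6382 0.0346 0.188 ]
pin plane 0.196 [0.6348 0.0343 0.196 ] [0.6351 0.0335 0.196 ] [0.6369 0.0342 0.196 ]
handle plane .209 [0.4802 0.0268 0.209 ] [0.482 0.025 0.209]
radius 0.07252414645560712 3.129978561983418 2.844474901195942
```

Emit:
drive_tool([
  [[0.15, -0.03, -0.5, 0, 0, 0], [0.14, -0.02, -0.8, 0, 0, 0], [0, 0, -0.8, 0, 0, 0], [0, 0, -0.8, 0, 0, 0], [0, 0, -0.8, 0, 0, 0], [0, 0, -0.6, 0, 0, 0], [0, 0, -0.27, 0, 0, 0], [0, 0, 0, 0, 0, 0]],
])

```text
time: 5.0
position: [0.6349, 0.0341, 0.3462]
tool_rot: [-0.023, 1.0, 0.0, -0.0]
ft_force: [0.3, -0.2, 0.7]
grip_width: 0.0875
```

Emit:
drive_tool([
  [[0, 0, 0, 0, 0, 0], [0, 0, 0, 0, 0, 0], [0, 0, 0, 0, 0, 0], [0, 0, 0, 0, 0, 0], [0, 0, 0, 0, 0, 0], [0, 0, 0, 0, 0, 0]],
], grip=1, force=15)

```text
time: 5.75
position: [0.635, 0.0341, 0.3465]
tool_rot: [-0.023, 1.0, -0.0, 0.0]
ft_force: [-0.1, 0.2, -0.1]
grip_width: 0.035
```

Emit:
drive_tool([
  [[0, 0, 0, 0, 0, 0], [0, 0, 0, 0, 0, 0], [0, 0, 0, 0, 0, 0], [0, 0, 0, 0, 0, 0]],
])

```text
time: 6.25
position: [0.635, 0.0341, 0.3464]
tool_rot: [-0.023, 1.0, 0.0, -0.0]
ft_force: [-1.0, -0.2, -0.7]
grip_width: 0.0217
```

Emit:
drive_tool([
  [[0, 0, 0.15, 0, 0, 0], [0, 0, 0.25, 0, 0, 0], [0, 0, 0.25, 0, 0, 0], [0, 0, 0.25, 0, 0, 0]],
], force=25)

```text
time: 6.75
position: [0.635, 0.0341, 0.3697]
tool_rot: [-0.023, 1.0, -0.0, 0.0]
ft_force: [-0.3, 0.6, -0.1]
grip_width: 0.0211
```

Emit:
drive_tool([
  [[0, 0, 0.4, 0, 0, 0], [0, 0, 0.5, 0, 0, 0], [0, 0, 0.6, 0, 0, 0], [0, 0, 0.6, 0, 0, 0], [0, 0, 0.6, 0, 0, 0], [0, 0, 0.6, 0, 0, 0], [0, 0, 0.6, 0, 0, 0], [0, 0, 0, 0, 0, 0]],
])

```text
time: 7.75
position: [0.6353, 0.0341, 0.4683]
tool_rot: [-0.023, 1.0, -0.0, 0.002]
ft_force: [-0.3, 0.2, -1.2]
grip_width: 0.0215
```

```bash
python3 - <<'E'
from h import *
im=camera("side");cv2.imwrite("pics/s3.png",cv2.resize(im[60:360,170:370],None,fx=2,fy=2)[:,:,::-1])
E
```

```text
(no output)
```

View pics/s3.png

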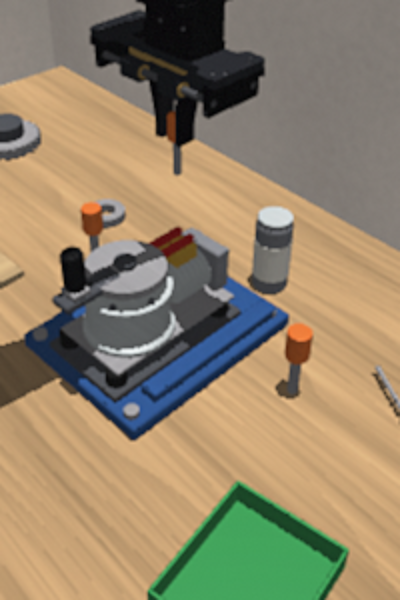

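Emit:
drive_tool([
  [[-0.2, -0.5, 0, 0, 0, 0], [-0.3, -0.95, 0, 0, 0, 0], [-0.3, -0.95, 0, 0, 0, 0], [-0.3, -0.95, 0, 0, 0, 0], [-0.3, -0.95, 0, 0, 0, 0], [-0.3, -0.95, 0, 0, 0.3, 0], [-0.3, -0.95, -0.3, 0, 0.7, 0], [-0.3, -0.95, -0.6, 0, 0.7, 0]],
])

```text
time: 8.8
position: [0.5767, -0.1462, 0.4435]
tool_rot: [-0.023, 0.996, 0.002, -0.09]
ft_force: [0.0, 0.0, -0.4]
grip_width: 0.0216
```

Emit:
drive_tool([
  [[-0.3, -0.95, -0.9, 0, 0.7, 0], [-0.3, -0.95, -0.9, 0, 0.7, 0], [-0.3, -0.95, -0.9, 0, 0.7, 0], [-0.3, -0.95, -0.9, 0, 0.6, 0], [-0.3, -0.95, -0.9, 0, 0.6, 0], [-0.3, -0.95, -0.9, 0, 0, 0], [-0.3, -0.27, -0.8, 0, 0, 0], [-0.14, 0, -0.6, 0, 0, 0]],
])

```text
time: 9.8
position: [0.5203, -0.2948, 0.2714]
tool_rot: [-0.022, 0.965, 0.007, -0.26]
ft_force: [-0.7, 1.1, -1.3]
grip_width: 0.0213
```

Emit:
drive_tool([
  [[0, 0, -0.7, 0, 0, 0], [0, 0, -0.7, 0, 0, 0], [0, 0, -0.6, 0, 0, 0], [0, 0, -0.3, 0, 0, 0], [0, 0, 0, 0, 0, 0]],
])

```text
time: 10.42
position: [0.5215, -0.2937, 0.216]
tool_rot: [-0.023, 0.966, 0.006, -0.259]
ft_force: [-0.9, -0.0, -0.3]
grip_width: 0.0212
```

```bash
python3 - <<'E'
from h import *
a=camera("side")[250:384,200:360];b=camera("top")[200:334,290:450]
f=lambda x:cv2.resize(x,None,fx=2.5,fy=2.5,interpolation=2)
cv2.imwrite("pics/s4.png",np.hstack([f(a),f(b)])[:,:,::-1])
E
```

```text
(no output)
```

View pics/s4.png

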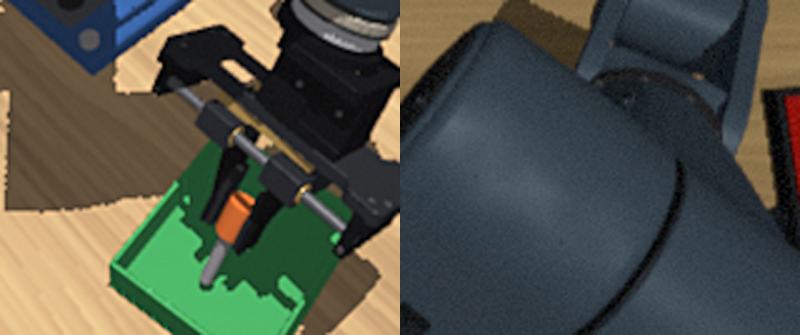

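Emit:
drive_tool([
  [[0, 0, -0.2, 0, 0, 0], [0, 0, -0.1, 0, 0, 0], [0, 0, -0.06, 0, 0, 0], [0, 0, 0, 0, 0, 0]],
])

```text
time: 11.02
position: [0.5215, -0.294, 0.2075]
tool_rot: [-0.023, 0.966, 0.006, -0.259]
ft_force: [0.0, -0.4, -0.0]
grip_width: 0.0217
```

Emit:
drive_tool([
  [[0, 0, 0, 0, 0, 0], [0, 0, 0, 0, 0, 0], [0, 0, 0, 0, 0, 0], [0, 0, 0, 0, 0, 0], [0, 0, 0, 0, 0, 0]],
], grip=0)

```text
time: 11.65
position: [0.5215, -0.2939, 0.2075]
tool_rot: [-0.023, 0.966, 0.006, -0.259]
ft_force: [0.3, 0.7, -0.0]
grip_width: 0.0633
```

```bash
python3 - <<'E'
from h import *
a=camera("side")[250:384,200:360]
f=lambda x:cv2.resize(x,None,fx=2.5,fy=2.5,interpolation=2)
cv2.imwrite("pics/s5.png",f(a)[:,:,::-1])
E
```

```text
(no output)
```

View pics/s5.png

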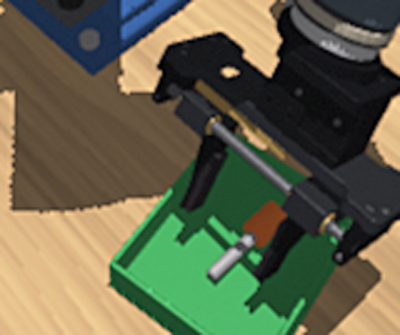

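Emit:
drive_tool([
  [[0.3, 0, 0.6, 0, 0, 0], [0.5, 0, 0.9, 0, 0, 0], [0.4, 0, 0.95, 0, 0, 0], [0, 0.3, 0.95, 0, -0.5, 0], [0, 0.7, 0.95, 0, -0.5, 0], [-0.1, 0.9, 0.95, 0, -0.5, 0], [-0.2, 0.95, 0.95, 0, -0.5, 0], [-0.2, 0.95, 0.95, 0, -0.5, 0]],
])

```text
time: 12.7
position: [0.5391, -0.198, 0.3895]
tool_rot: [-0.023, 0.991, 0.003, -0.129]
ft_force: [-0.3, 0.0, -0.4]
grip_width: 0.087
```

Emit:
drive_tool([
  [[-0.2, 0.95, 0.95, 0, -0.5, 0], [-0.2, 0.95, 0.95, 0, -0.5, 0], [-0.2, 0.95, 0.7, 0, -0.5, 0], [-0.2, 0.95, 0.4, 0, -0.5, 0], [-0.2, 0.95, 0, 0, -0.5, 0], [-0.2, 0.95, 0, 0, 0, 0], [-0.3, 0.95, 0, 0, 0, 0], [-0.3, 0.95, 0, 0, 0, 0]],
])

```text
time: 13.7
position: [0.4934, -0.0077, 0.4628]
tool_rot: [-0.024, 1.0, 0.0, 0.0]
ft_force: [0.3, -0.3, 0.6]
grip_width: 0.0873
```

Emit:
drive_tool([
  [[0, 0.95, 0, 0, 0, 0], [0, 0.5, 0, 0, 0, 0], [0, 0.2, 0, 0, 0, 0], [0, 0, 0, 0, 0, 0]],
])

```text
time: 14.2
position: [0.4941, 0.0323, 0.4625]
tool_rot: [-0.024, 1.0, -0.0, 0.0]
ft_force: [-0.7, 0.5, 0.1]
grip_width: 0.0873
```

```bash
python3 snap.py 6; python3 - <<'E'
from h import *
cv2.imwrite("pics/s6.png",camera("side")[:,:,::-1])
E
```

```text
[0.4941 0.0323 0.4625] 14.2
```

View pics/w6.png

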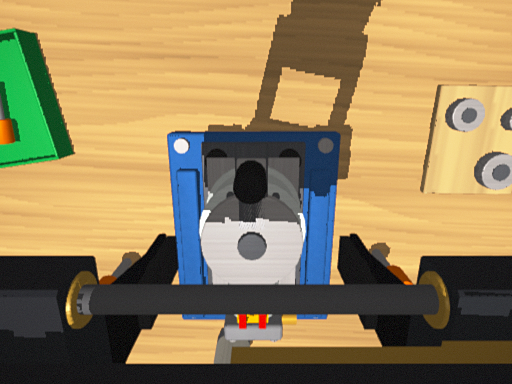

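View pics/s6.png

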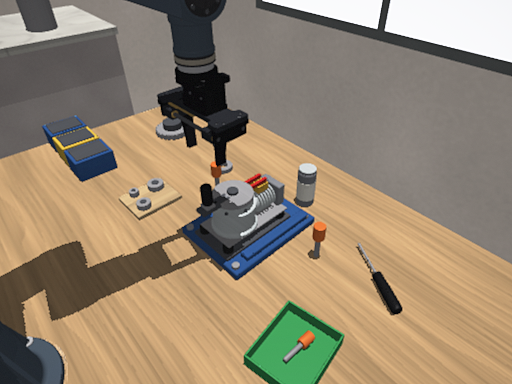

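```bash
python3 - <<'E'
import cv2
a=cv2.imread('pics/w6.png')[140:270,195:310]
a=cv2.convertScaleAbs(a,alpha=1.8,beta=20)
cv2.imwrite('pics/z6.png',cv2.resize(a,None,fx=4.5,fy=4.5,interpolation=2))
E
```

```text
(no output)
```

View pics/z6.png

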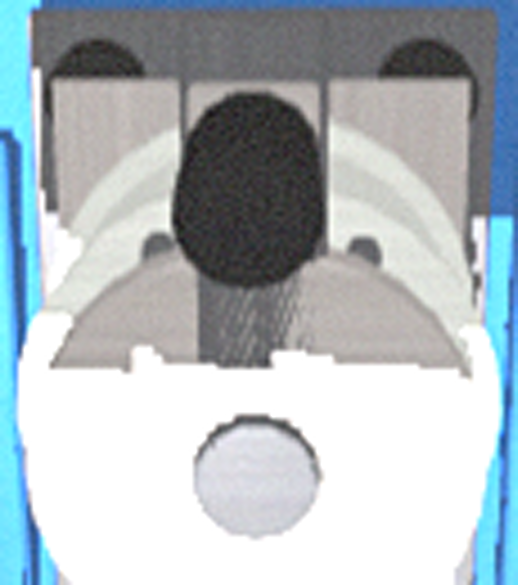

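```bash
python3 - <<'E'
from h import *
import json
W=[cam('wrist',json.load(open(f'pics/w{i}.json'))) for i in(1,2,6)]
S=cam('side');T=cam('top')
L=lambda x,y:(190+(x+.5)/2.7-.5,70+(y+.5)/2.7-.5)
Rr=lambda x,y:(200+(x-297+.5)/2.7-.5,70+(y+.5)/2.7-.5)
Z=lambda x,y:(195+(x+.5)/4.5-.5,140+(y+.5)/4.5-.5)
sz=lambda x,y:(170+(x+.5)/4.5-.5,140+(y+.5)/4-.5)
tz=lambda x,y:(190+(x+.5)/4-.5,120+(y+.5)/4-.5)
H=[ray(W[0],*L(124,105)),ray(W[2],*Z(250,212)),ray(S,*sz(162,184)),ray(T,*tz(217,522))]
U=[ray(W[0],*L(135,298)),ray(W[1],*Rr(446,79)),ray(W[2],*Z(256,478)),ray(S,*sz(282,203)),ray(T,*tz(216,403))]
for n,r in(('H',H),('U',U)):
    p,e=tri(*r);print(n,p.round(4),np.round(e,4))
    z=.209 if n=='H' else .153
    for o,d in r:print('  ',(o+d*(z-o[2])/d[2]).round(4))
print(tri(*H[:2])[0],tri(*U[:3])[0])
E
```

```text
H [0.481  0.026  0.2055] [0.0009 0.0012 0.0011 0.0012]
   [0.4802 0.0268 0.209 ]
   [0.4788 0.0265 0.209 ]
   [0.48   0.0224 0.209 ]
   [0.482 0.025 0.209]
U [0.5538 0.0297 0.1527] [0.0004 0.0005 0.0003 0.0004 0.0004]
   [0.5535 0.0295 0.153 ]
   [0.5533 0.0299 0.153 ]
   [0.554  0.0297 0.153 ]
   [0.5537 0.029  0.153 ]
   [0.554  0.0301 0.153 ]
[0.48048471 0.02644458 0.20322022] [0.5532186  0.02971856 0.15442168]
```

Emit:
drive_tool([
  [[-0.26, -0.12, -0.3, 0, 0, 0], [-0.26, -0.12, -0.7, 0, 0, 0], [0, 0, -0.8, 0, 0, 0], [0, 0, -0.8, 0, 0, 0], [0, 0, -0.8, 0, 0, 0], [0, 0, -0.6, 0, 0, 0], [0, 0, -0.34, 0, 0, 0], [0, 0, 0, 0, 0, 0]],
])

```text
time: 15.3
position: [0.4807, 0.026, 0.3534]
tool_rot: [-0.023, 1.0, 0.0, -0.001]
ft_force: [-1.2, -0.2, -1.3]
grip_width: 0.0871
```

Emit:
drive_tool([
  [[0, 0, 0, 0, 0, 0], [0, 0, 0, 0, 0, 0], [0, 0, 0, 0, 0, 0], [0, 0, 0, 0, 0, 0], [0, 0, 0, 0, 0, 0], [0, 0, 0, 0, 0, 0], [0, 0, 0, 0, 0, 0]],
], grip=1, force=10)

```text
time: 16.18
position: [0.481, 0.0263, 0.354]
tool_rot: [-0.023, 1.0, -0.0, -0.0]
ft_force: [-0.3, 2.5, 0.9]
grip_width: 0.0258
```

Emit:
drive_tool([
  [[0, 0, 0, 0, 0, 0], [0, 0, 0, 0, 0, 0], [0, 0, 0, 0, 0, 0]],
], force=40)

```text
time: 16.55
position: [0.481, 0.0263, 0.354]
tool_rot: [-0.023, 1.0, -0.0, 0.0]
ft_force: [0.8, 0.8, 0.1]
grip_width: 0.0246
```

```bash
cat > crank.py <<'E'
# usage: crank.py cmdx cmdy theta_start r cx cy steps...   -> rows from commanded position
import sys,json,numpy as np
a=[float(x) for x in sys.argv[1:]]
p=np.array(a[:2]);th=a[2];r=a[3];c=np.array(a[4:6]);rows=[]
for s in a[6:]:
    th+=s;f=np.radians(183)-th
    t=c+r*np.array([np.cos(f),np.sin(f)])
    d=np.round((t-p)/.025,2);p=p+d*.025;rows.append([d[0],d[1],0,0,0,0])
print(json.dumps([rows]));print("end",p.round(5),"theta",round(th,4))
E
cat > st.py <<'E'
import sys
from h import *
c=np.array([float(sys.argv[1]),float(sys.argv[2])]);o=robot.get_obs();p=np.array(o["position"][:2]);f=np.array(o["ft_force"][:2])
d=p-c;r=np.hypot(*d);u=d/r;t=np.array([u[1],-u[0]])
print("t",round(o["time"],2),"pos",p.round(4),"r",r.round(4),"theta",round((np.radians(183)-np.arctan2(d[1],d[0]))%(2*np.pi),3),"F",f.round(1),"Frad",round(f@u,1),"Ftan",round(f@t,1),"mom",np.round(o["moment"],2), "w",o["grip_width"])
E
python3 crank.py .481 .0263 0 .0732 .5541 .0301 .03 .06 .09 .1 .1 .1 .1 .1
```

```text
[[[-0.0, 0.09, 0, 0, 0, 0], [-0.0, 0.17, 0, 0, 0, 0], [0.02, 0.26, 0, 0, 0, 0], [0.05, 0.29, 0, 0, 0, 0], [0.08, 0.28, 0, 0, 0, 0], [0.11, 0.28, 0, 0, 0, 0], [0.13, 0.26, 0, 0, 0, 0], [0.16, 0.24, 0, 0, 0, 0]]]
end [0.49475 0.07305] theta 0.68
```

Emit:
drive_tool([
  [[0, 0.09, 0, 0, 0, 0], [0, 0.17, 0, 0, 0, 0], [0.02, 0.26, 0, 0, 0, 0], [0.05, 0.29, 0, 0, 0, 0], [0.08, 0.28, 0, 0, 0, 0], [0.11, 0.28, 0, 0, 0, 0], [0.13, 0.26, 0, 0, 0, 0], [0.16, 0.24, 0, 0, 0, 0]],
])

```text
time: 17.55
position: [0.4951, 0.0734, 0.354]
tool_rot: [-0.024, 1.0, -0.0, 0.0]
ft_force: [0.3, -2.8, -1.2]
grip_width: 0.025
```

```bash
python3 st.py .5541 .0301; python3 crank.py .49475 .07305 .68 .0732 .5541 .0301 .1 .1 .1 .1 .1 .1 .1 .1
```

```text
t 17.55 pos [0.4951 0.0734] r 0.0732 theta 0.685 F [ 0.3 -2.8] Frad -1.9 Ftan -2.1 mom [-0.48 -0.08 -0.02] w 0.02495158476077973
[[[0.19, 0.23, 0, 0, 0, 0], [0.2, 0.21, 0, 0, 0, 0], [0.23, 0.19, 0, 0, 0, 0], [0.24, 0.16, 0, 0, 0, 0], [0.26, 0.14, 0, 0, 0, 0], [0.27, 0.11, 0, 0, 0, 0], [0.28, 0.08, 0, 0, 0, 0], [0.29, 0.06, 0, 0, 0, 0]]]
end [0.54375 0.10255] theta 1.48
```

Emit:
drive_tool([
  [[0.19, 0.23, 0, 0, 0, 0], [0.2, 0.21, 0, 0, 0, 0], [0.23, 0.19, 0, 0, 0, 0], [0.24, 0.16, 0, 0, 0, 0], [0.26, 0.14, 0, 0, 0, 0], [0.27, 0.11, 0, 0, 0, 0], [0.28, 0.08, 0, 0, 0, 0], [0.29, 0.06, 0, 0, 0, 0]],
])

```text
time: 18.55
position: [0.5431, 0.1026, 0.3539]
tool_rot: [-0.024, 1.0, -0.0, -0.002]
ft_force: [-4.3, -3.9, 3.8]
grip_width: 0.025
```

```bash
python3 st.py .5541 .0301
```

```text
t 18.55 pos [0.5431 0.1026] r 0.0733 theta 1.473 F [-4.3 -3.9] Frad -3.2 Ftan -4.8 mom [-0.87  0.75 -0.  ] w 0.025024920726025846
```

```bash
python3 crank.py .54375 .10255 1.48 .0724 .5533 .0301 .1 .1 .1 .1 .1 .1 .1 .1
```

```text
[[[0.26, -0.0, 0, 0, 0, 0], [0.29, -0.01, 0, 0, 0, 0], [0.28, -0.03, 0, 0, 0, 0], [0.29, -0.06, 0, 0, 0, 0], [0.27, -0.08, 0, 0, 0, 0], [0.27, -0.12, 0, 0, 0, 0], [0.25, -0.14, 0, 0, 0, 0], [0.24, -0.16, 0, 0, 0, 0]]]
end [0.5975  0.08755] theta 2.28
```

Emit:
drive_tool([
  [[0.26, 0, 0, 0, 0, 0], [0.29, -0.01, 0, 0, 0, 0], [0.28, -0.03, 0, 0, 0, 0], [0.29, -0.06, 0, 0, 0, 0], [0.27, -0.08, 0, 0, 0, 0]],
])

```text
time: 19.18
position: [0.5763, 0.0992, 0.3538]
tool_rot: [-0.023, 1.0, 0.002, -0.005]
ft_force: [-8.1, 1.1, 8.8]
grip_width: 0.0252
```

```bash
python3 st.py .5533 .0301;python3 crank.py .5785 .09805 1.98 .0724 .5533 .0301 .1 .1 .1 .1 .1 .1 .1 .1
```

```text
t 19.18 pos [0.5763 0.0992] r 0.0728 theta 1.945 F [-8.1  1.1] Frad -1.5 Ftan -8.1 mom [0.07 1.46 0.03] w 0.02515204187940969
[[[0.27, -0.12, 0, 0, 0, 0], [0.25, -0.14, 0, 0, 0, 0], [0.24, -0.16, 0, 0, 0, 0], [0.22, -0.19, 0, 0, 0, 0], [0.2, -0.21, 0, 0, 0, 0], [0.18, -0.23, 0, 0, 0, 0], [0.15, -0.24, 0, 0, 0, 0], [0.13, -0.26, 0, 0, 0, 0]]]
end [0.6195 0.0593] theta 2.78
```

Emit:
drive_tool([
  [[0.27, -0.12, 0, 0, 0, 0], [0.25, -0.14, 0, 0, 0, 0], [0.24, -0.16, 0, 0, 0, 0], [0.22, -0.19, 0, 0, 0, 0]],
])

```text
time: 19.68
position: [0.6007, 0.0853, 0.3538]
tool_rot: [-0.023, 1.0, 0.003, -0.005]
ft_force: [-8.1, 6.3, 6.5]
grip_width: 0.0253
```

```bash
python3 st.py .5533 .0301
```

```text
t 19.68 pos [0.6007 0.0853] r 0.0727 theta 2.333 F [-8.1  6.3] Frad -0.5 Ftan -10.3 mom [ 0.91  1.41 -0.01] w 0.025310119643308558
```

Emit:
drive_tool([
  [[0.2, -0.21, 0, 0, 0, 0], [0.18, -0.23, 0, 0, 0, 0], [0.15, -0.24, 0, 0, 0, 0], [0.13, -0.26, 0, 0, 0, 0]],
])

```text
time: 20.18
position: [0.6184, 0.0623, 0.3538]
tool_rot: [-0.023, 1.0, 0.004, -0.002]
ft_force: [-4.0, 6.1, 4.3]
grip_width: 0.0251
```

```bash
python3 st.py .5533 .0301
```

```text
t 20.18 pos [0.6184 0.0623] r 0.0727 theta 2.735 F [-4.   6.1] Frad -0.8 Ftan -7.3 mom [ 1.11  0.6  -0.01] w 0.02508905490731767
```

```bash
python3 crank.py .6195 .0593 2.78 .0724 .5533 .0301 .1 .1 .1 .1 .1 .1 .1 .1
```

```text
[[[0.11, -0.27, 0, 0, 0, 0], [0.07, -0.28, 0, 0, 0, 0], [0.05, -0.29, 0, 0, 0, 0], [0.02, -0.29, 0, 0, 0, 0], [-0.01, -0.29, 0, 0, 0, 0], [-0.04, -0.28, 0, 0, 0, 0], [-0.07, -0.29, 0, 0, 0, 0], [-0.1, -0.27, 0, 0, 0, 0]]]
end [0.62025 0.0028 ] theta 3.58
```

Emit:
drive_tool([
  [[0.11, -0.27, 0, 0, 0, 0], [0.07, -0.28, 0, 0, 0, 0], [0.05, -0.29, 0, 0, 0, 0], [0.02, -0.29, 0, 0, 0, 0]],
])

```text
time: 20.68
position: [0.6261, 0.0313, 0.3539]
tool_rot: [-0.024, 1.0, 0.0, 0.001]
ft_force: [-0.2, 0.9, -0.5]
grip_width: 0.0249
```

```bash
python3 st.py .5533 .0301
```

```text
t 20.68 pos [0.6261 0.0313] r 0.0728 theta 3.177 F [-0.2  0.9] Frad -0.2 Ftan -0.9 mom [ 0.17 -0.01 -0.03] w 0.024929850328124368
```

Emit:
drive_tool([
  [[-0.01, -0.29, 0, 0, 0, 0], [-0.04, -0.28, 0, 0, 0, 0], [-0.07, -0.29, 0, 0, 0, 0], [-0.1, -0.27, 0, 0, 0, 0]],
])

```text
time: 21.18
position: [0.62, 0.0011, 0.3539]
tool_rot: [-0.023, 1.0, -0.001, -0.0]
ft_force: [-0.4, -6.5, -0.1]
grip_width: 0.0248
```

```bash
python3 st.py .5533 .0301;  python3 crank.py .62025 .0028 3.58 .0724 .5533 .0301 .1 .1 .1 .1 .1 .1 .1 .1
```

```text
t 21.18 pos [0.62   0.0011] r 0.0727 theta 3.604 F [-0.4 -6.5] Frad 2.3 Ftan 6.2 mom [-1.12  0.16 -0.01] w 0.02475691863059593
[[[-0.12, -0.26, 0, 0, 0, 0], [-0.15, -0.25, 0, 0, 0, 0], [-0.17, -0.23, 0, 0, 0, 0], [-0.19, -0.22, 0, 0, 0, 0], [-0.22, -0.19, 0, 0, 0, 0], [-0.23, -0.17, 0, 0, 0, 0], [-0.25, -0.15, 0, 0, 0, 0], [-0.26, -0.12, 0, 0, 0, 0]]]
end [ 0.5805  -0.03695] theta 4.38
```

```bash
python3 crank.py .62025 .0028 3.58 .0725 .5533 .0296 .1 .1 .1 .1 .1 .1 .1 .1
```

```text
[[[-0.11, -0.28, 0, 0, 0, 0], [-0.15, -0.25, 0, 0, 0, 0], [-0.17, -0.24, 0, 0, 0, 0], [-0.2, -0.21, 0, 0, 0, 0], [-0.21, -0.19, 0, 0, 0, 0], [-0.24, -0.18, 0, 0, 0, 0], [-0.25, -0.14, 0, 0, 0, 0], [-0.26, -0.13, 0, 0, 0, 0]]]
end [ 0.5805 -0.0377] theta 4.38
```

Emit:
drive_tool([
  [[-0.11, -0.28, 0, 0, 0, 0], [-0.15, -0.25, 0, 0, 0, 0], [-0.17, -0.24, 0, 0, 0, 0], [-0.2, -0.21, 0, 0, 0, 0]],
])

```text
time: 21.68
position: [0.603, -0.0235, 0.3539]
tool_rot: [-0.024, 1.0, -0.001, -0.003]
ft_force: [-5.4, -6.4, 1.8]
grip_width: 0.0249
```

```bash
python3 st.py .5533 .0296
```

```text
t 21.68 pos [ 0.603  -0.0235] r 0.0727 theta 4.012 F [-5.4 -6.4] Frad 1.0 Ftan 8.4 mom [-1.24  0.81 -0.01] w 0.024900001865179357
```

Emit:
drive_tool([
  [[-0.21, -0.19, 0, 0, 0, 0], [-0.24, -0.18, 0, 0, 0, 0], [-0.25, -0.14, 0, 0, 0, 0], [-0.26, -0.13, 0, 0, 0, 0]],
])

```text
time: 22.18
position: [0.5784, -0.0386, 0.3539]
tool_rot: [-0.023, 1.0, -0.0, -0.003]
ft_force: [-5.4, -4.2, 3.3]
grip_width: 0.0252
```

```bash
python3 st.py .5533 .0296;  python3 crank.py .5805 -.0377 4.38 .0725 .5533 .0296 .1 .1 .1 .1 .1 .1 .1 .1
```

```text
t 22.18 pos [ 0.5784 -0.0386] r 0.0727 theta 4.412 F [-5.4 -4.2] Frad 2.1 Ftan 6.5 mom [-0.6   0.97  0.03] w 0.02521914852545001
[[[-0.27, -0.09, 0, 0, 0, 0], [-0.29, -0.07, 0, 0, 0, 0], [-0.28, -0.04, 0, 0, 0, 0], [-0.29, -0.01, 0, 0, 0, 0], [-0.29, 0.02, 0, 0, 0, 0], [-0.29, 0.05, 0, 0, 0, 0], [-0.28, 0.07, 0, 0, 0, 0], [-0.27, 0.11, 0, 0, 0, 0]]]
end [ 0.524  -0.0367] theta 5.18
```

```bash
python3 crank.py .5805 -.0377 4.38 .0726 .5533 .0293 .1 .1 .1 .1 .1 .1 .1 .1
```

```text
[[[-0.27, -0.11, 0, 0, 0, 0], [-0.28, -0.06, 0, 0, 0, 0], [-0.29, -0.04, 0, 0, 0, 0], [-0.29, -0.01, 0, 0, 0, 0], [-0.29, 0.02, 0, 0, 0, 0], [-0.29, 0.04, 0, 0, 0, 0], [-0.28, 0.08, 0, 0, 0, 0], [-0.27, 0.1, 0, 0, 0, 0]]]
end [ 0.524  -0.0372] theta 5.18
```

Emit:
drive_tool([
  [[-0.27, -0.11, 0, 0, 0, 0], [-0.28, -0.06, 0, 0, 0, 0], [-0.29, -0.04, 0, 0, 0, 0], [-0.29, -0.01, 0, 0, 0, 0], [-0.29, 0.02, 0, 0, 0, 0], [-0.29, 0.04, 0, 0, 0, 0], [-0.28, 0.08, 0, 0, 0, 0], [-0.27, 0.1, 0, 0, 0, 0]],
])

```text
time: 23.18
position: [0.5238, -0.0369, 0.354]
tool_rot: [-0.023, 1.0, 0.0, 0.001]
ft_force: [-0.9, -0.1, 0.9]
grip_width: 0.0249
```

```bash
python3 st.py .5533 .0293;  python3 crank.py .524 -.0372 5.18 .0726 .5533 .0293 .1 .1 .1 .1 .1 .1 .1 .1
```

```text
t 23.18 pos [ 0.5238 -0.0369] r 0.0725 theta 5.183 F [-0.9 -0.1] Frad 0.4 Ftan 0.8 mom [0.08 0.32 0.04] w 0.024904560798856116
[[[-0.26, 0.13, 0, 0, 0, 0], [-0.24, 0.16, 0, 0, 0, 0], [-0.23, 0.18, 0, 0, 0, 0], [-0.21, 0.2, 0, 0, 0, 0], [-0.19, 0.22, 0, 0, 0, 0], [-0.17, 0.24, 0, 0, 0, 0], [-0.14, 0.25, 0, 0, 0, 0], [-0.11, 0.27, 0, 0, 0, 0]]]
end [0.48525 0.00405] theta 5.98
```

Emit:
drive_tool([
  [[-0.26, 0.13, 0, 0, 0, 0], [-0.24, 0.16, 0, 0, 0, 0], [-0.23, 0.18, 0, 0, 0, 0], [-0.21, 0.2, 0, 0, 0, 0], [-0.19, 0.22, 0, 0, 0, 0], [-0.17, 0.24, 0, 0, 0, 0], [-0.14, 0.25, 0, 0, 0, 0], [-0.11, 0.27, 0, 0, 0, 0]],
])

```text
time: 24.18
position: [0.4851, 0.0045, 0.354]
tool_rot: [-0.023, 1.0, -0.0, 0.0]
ft_force: [-0.2, 0.2, -2.0]
grip_width: 0.025
```

```bash
python3 st.py .5533 .0293;  python3 crank.py .48525 .00405 5.98 .0724 .5535 .0296 .1 .1 .1 .1 .1 .1 .1 .1
```

```text
t 24.18 pos [0.4851 0.0045] r 0.0725 theta 5.986 F [-0.2  0.2] Frad 0.2 Ftan 0.2 mom [-0.06 -0.12 -0.02] w 0.02496755124404618
[[[-0.07, 0.29, 0, 0, 0, 0], [-0.06, 0.28, 0, 0, 0, 0], [-0.03, 0.29, 0, 0, 0, 0], [-0.0, 0.29, 0, 0, 0, 0], [0.02, 0.29, 0, 0, 0, 0], [0.06, 0.28, 0, 0, 0, 0], [0.08, 0.28, 0, 0, 0, 0], [0.12, 0.27, 0, 0, 0, 0]]]
end [0.48825 0.0608 ] theta 6.78
```

Emit:
drive_tool([
  [[-0.07, 0.29, 0, 0, 0, 0], [-0.06, 0.28, 0, 0, 0, 0], [-0.03, 0.29, 0, 0, 0, 0], [0, 0.29, 0, 0, 0, 0], [0.02, 0.29, 0, 0, 0, 0], [0.06, 0.28, 0, 0, 0, 0], [0.08, 0.28, 0, 0, 0, 0], [0.12, 0.27, 0, 0, 0, 0]],
])

```text
time: 25.18
position: [0.4884, 0.0613, 0.354]
tool_rot: [-0.023, 1.0, -0.0, -0.0]
ft_force: [-1.5, -0.9, 0.5]
grip_width: 0.025
```

```bash
python3 st.py .5534 .0295;  python3 crank.py .48825 .0608 6.78 .0724 .5534 .0295 .1 .1 .1 .1 .1 .1 .1 .1
```

```text
t 25.18 pos [0.4884 0.0613] r 0.0724 theta 0.507 F [-1.5 -0.9] Frad 0.9 Ftan -1.5 mom [-0.16  0.06 -0.03] w 0.025009867648794495
[[[0.13, 0.25, 0, 0, 0, 0], [0.16, 0.24, 0, 0, 0, 0], [0.19, 0.22, 0, 0, 0, 0], [0.2, 0.2, 0, 0, 0, 0], [0.23, 0.18, 0, 0, 0, 0], [0.24, 0.16, 0, 0, 0, 0], [0.26, 0.13, 0, 0, 0, 0], [0.27, 0.11, 0, 0, 0, 0]]]
end [0.53025 0.09805] theta 7.58
```

Emit:
drive_tool([
  [[0.13, 0.25, 0, 0, 0, 0], [0.16, 0.24, 0, 0, 0, 0], [0.19, 0.22, 0, 0, 0, 0], [0.2, 0.2, 0, 0, 0, 0], [0.23, 0.18, 0, 0, 0, 0], [0.24, 0.16, 0, 0, 0, 0], [0.26, 0.13, 0, 0, 0, 0], [0.27, 0.11, 0, 0, 0, 0]],
])

```text
time: 26.18
position: [0.5303, 0.0983, 0.3539]
tool_rot: [-0.023, 1.0, -0.0, -0.001]
ft_force: [-3.8, -2.6, 2.9]
grip_width: 0.0249
```

```bash
python3 st.py .5534 .0295;  python3 crank.py .53025 .09805 7.58 .0724 .5534 .0295 .1 .1 .1 .1 .1 .1 .1 .1
```

```text
t 26.18 pos [0.5303 0.0983] r 0.0725 theta 1.299 F [-3.8 -2.6] Frad -1.2 Ftan -4.4 mom [-0.29  0.62 -0.03] w 0.024899627098757753
[[[0.28, 0.08, 0, 0, 0, 0], [0.28, 0.05, 0, 0, 0, 0], [0.29, 0.02, 0, 0, 0, 0], [0.29, -0.0, 0, 0, 0, 0], [0.29, -0.04, 0, 0, 0, 0], [0.28, -0.06, 0, 0, 0, 0], [0.27, -0.1, 0, 0, 0, 0], [0.27, -0.11, 0, 0, 0, 0]]]
end [0.5865  0.09405] theta 8.38
```

Emit:
drive_tool([
  [[0.28, 0.08, 0, 0, 0, 0], [0.28, 0.05, 0, 0, 0, 0], [0.29, 0.02, 0, 0, 0, 0], [0.29, 0, 0, 0, 0, 0], [0.29, -0.04, 0, 0, 0, 0], [0.28, -0.06, 0, 0, 0, 0], [0.27, -0.1, 0, 0, 0, 0], [0.27, -0.11, 0, 0, 0, 0]],
])

```text
time: 27.18
position: [0.5851, 0.0952, 0.3538]
tool_rot: [-0.023, 1.0, 0.002, -0.003]
ft_force: [-8.6, 1.9, 6.3]
grip_width: 0.0253
```

```bash
python3 st.py .5534 .0295;  python3 crank.py .5865 .09405 8.38 .0724 .5534 .0295 .1 .1 .1 .1 .1 .1 .1 .1
```

```text
t 27.18 pos [0.5851 0.0952] r 0.073 theta 2.073 F [-8.6  1.9] Frad -2.1 Ftan -8.6 mom [ 0.5   1.45 -0.08] w 0.025315833005334493
[[[0.25, -0.15, 0, 0, 0, 0], [0.23, -0.17, 0, 0, 0, 0], [0.22, -0.19, 0, 0, 0, 0], [0.2, -0.21, 0, 0, 0, 0], [0.17, -0.23, 0, 0, 0, 0], [0.15, -0.25, 0, 0, 0, 0], [0.13, -0.26, 0, 0, 0, 0], [0.1, -0.27, 0, 0, 0, 0]]]
end [0.62275 0.0508 ] theta 9.18
```

Emit:
drive_tool([
  [[0.25, -0.15, 0, 0, 0, 0], [0.23, -0.17, 0, 0, 0, 0], [0.22, -0.19, 0, 0, 0, 0], [0.2, -0.21, 0, 0, 0, 0], [0.17, -0.23, 0, 0, 0, 0], [0.15, -0.25, 0, 0, 0, 0], [0.13, -0.26, 0, 0, 0, 0], [0.1, -0.27, 0, 0, 0, 0]],
])

```text
time: 28.18
position: [0.6229, 0.0525, 0.3539]
tool_rot: [-0.023, 1.0, 0.002, -0.0]
ft_force: [-3.1, 5.2, 2.2]
grip_width: 0.0251
```

```bash
python3 st.py .5534 .0295;  python3 crank.py .62275 .0508 9.18 .0724 .5534 .0295 .1 .1 .1 .1 .1 .1 .1 .1
```

```text
t 28.18 pos [0.6229 0.0525] r 0.0732 theta 2.874 F [-3.1  5.2] Frad -1.3 Ftan -5.9 mom [ 0.86  0.64 -0.  ] w 0.025140095456835255
[[[0.07, -0.28, 0, 0, 0, 0], [0.04, -0.29, 0, 0, 0, 0], [0.01, -0.29, 0, 0, 0, 0], [-0.01, -0.29, 0, 0, 0, 0], [-0.05, -0.29, 0, 0, 0, 0], [-0.07, -0.28, 0, 0, 0, 0], [-0.1, -0.27, 0, 0, 0, 0], [-0.13, -0.26, 0, 0, 0, 0]]]
end [ 0.61675 -0.00545] theta 9.98
```

Emit:
drive_tool([
  [[0.07, -0.28, 0, 0, 0, 0], [0.04, -0.29, 0, 0, 0, 0], [0.01, -0.29, 0, 0, 0, 0], [-0.01, -0.29, 0, 0, 0, 0], [-0.05, -0.29, 0, 0, 0, 0], [-0.07, -0.28, 0, 0, 0, 0], [-0.1, -0.27, 0, 0, 0, 0], [-0.13, -0.26, 0, 0, 0, 0]],
])

```text
time: 29.18
position: [0.6162, -0.0071, 0.3539]
tool_rot: [-0.024, 1.0, -0.001, -0.001]
ft_force: [-2.2, -6.8, 0.9]
grip_width: 0.025
```

```bash
python3 st.py .5534 .0295;  python3 crank.py .61675 -.00545 9.98 .0726 .5534 .0292 .1 .1 .1 .1 .1 .1 .1 .1
```

```text
t 29.18 pos [ 0.6162 -0.0071] r 0.0727 theta 3.721 F [-2.2 -6.8] Frad 1.5 Ftan 7.0 mom [-1.1   0.57  0.02] w 0.02503881959810645
[[[-0.14, -0.26, 0, 0, 0, 0], [-0.18, -0.23, 0, 0, 0, 0], [-0.2, -0.21, 0, 0, 0, 0], [-0.22, -0.19, 0, 0, 0, 0], [-0.23, -0.17, 0, 0, 0, 0], [-0.25, -0.15, 0, 0, 0, 0], [-0.27, -0.11, 0, 0, 0, 0], [-0.28, -0.09, 0, 0, 0, 0]]]
end [ 0.5725 -0.0407] theta 10.78
```

Emit:
drive_tool([
  [[-0.14, -0.26, 0, 0, 0, 0], [-0.18, -0.23, 0, 0, 0, 0], [-0.2, -0.21, 0, 0, 0, 0], [-0.22, -0.19, 0, 0, 0, 0], [-0.23, -0.17, 0, 0, 0, 0], [-0.25, -0.15, 0, 0, 0, 0], [-0.27, -0.11, 0, 0, 0, 0], [-0.28, -0.09, 0, 0, 0, 0]],
])

```text
time: 30.18
position: [0.5707, -0.0411, 0.3539]
tool_rot: [-0.023, 1.0, 0.0, -0.003]
ft_force: [-6.3, -1.9, 2.4]
grip_width: 0.025
```

```bash
python3 st.py .5534 .0292;  python3 crank.py .5725 -.0407 10.78 .0726 .5534 .0292 .1 .1 .1 .1 .1 .1 .1 .1
```

```text
t 30.18 pos [ 0.5707 -0.0411] r 0.0724 theta 4.524 F [-6.3 -1.9] Frad 0.4 Ftan 6.6 mom [-0.43  0.97 -0.02] w 0.024996193722165886
[[[-0.28, -0.07, 0, 0, 0, 0], [-0.29, -0.03, 0, 0, 0, 0], [-0.29, -0.01, 0, 0, 0, 0], [-0.29, 0.03, 0, 0, 0, 0], [-0.28, 0.05, 0, 0, 0, 0], [-0.28, 0.08, 0, 0, 0, 0], [-0.27, 0.11, 0, 0, 0, 0], [-0.26, 0.13, 0, 0, 0, 0]]]
end [ 0.5165  -0.03345] theta 11.58
```

Emit:
drive_tool([
  [[-0.28, -0.07, 0, 0, 0, 0], [-0.29, -0.03, 0, 0, 0, 0], [-0.29, -0.01, 0, 0, 0, 0], [-0.29, 0.03, 0, 0, 0, 0], [-0.28, 0.05, 0, 0, 0, 0], [-0.28, 0.08, 0, 0, 0, 0], [-0.27, 0.11, 0, 0, 0, 0], [-0.26, 0.13, 0, 0, 0, 0]],
])

```text
time: 31.18
position: [0.5164, -0.0332, 0.354]
tool_rot: [-0.023, 1.0, 0.0, 0.001]
ft_force: [0.5, 0.8, -1.6]
grip_width: 0.0254
```

```bash
python3 st.py .5534 .0292;  python3 crank.py .5165 -.03345 11.58 .0725 .5535 .0294 .1 .1 .1 .1 .1 .1 .1 .08 .06 .05 .04 .03 .02 .006
```

```text
t 31.18 pos [ 0.5164 -0.0332] r 0.0725 theta 5.3 F [0.5 0.8] Frad -0.9 Ftan -0.0 mom [0.04 0.18 0.06] w 0.025373063357933205
[[[-0.23, 0.17, 0, 0, 0, 0], [-0.23, 0.19, 0, 0, 0, 0], [-0.2, 0.2, 0, 0, 0, 0], [-0.19, 0.23, 0, 0, 0, 0], [-0.16, 0.24, 0, 0, 0, 0], [-0.14, 0.25, 0, 0, 0, 0], [-0.11, 0.27, 0, 0, 0, 0], [-0.06, 0.22, 0, 0, 0, 0], [-0.04, 0.17, 0, 0, 0, 0], [-0.03, 0.14, 0, 0, 0, 0], [-0.01, 0.12, 0, 0, 0, 0], [-0.01, 0.09, 0, 0, 0, 0], [-0.0, 0.05, 0, 0, 0, 0], [-0.01, 0.02, 0, 0, 0, 0]]]
end [0.481   0.02555] theta 12.566
```

Emit:
drive_tool([
  [[-0.23, 0.17, 0, 0, 0, 0], [-0.23, 0.19, 0, 0, 0, 0], [-0.2, 0.2, 0, 0, 0, 0], [-0.19, 0.23, 0, 0, 0, 0], [-0.16, 0.24, 0, 0, 0, 0], [-0.14, 0.25, 0, 0, 0, 0], [-0.11, 0.27, 0, 0, 0, 0]],
])

```text
time: 32.05
position: [0.4849, 0.0058, 0.354]
tool_rot: [-0.023, 1.0, 0.0, 0.0]
ft_force: [0.7, -1.3, -2.0]
grip_width: 0.0251
```

Emit:
drive_tool([
  [[-0.06, 0.22, 0, 0, 0, 0], [-0.04, 0.17, 0, 0, 0, 0], [-0.03, 0.14, 0, 0, 0, 0], [-0.01, 0.12, 0, 0, 0, 0], [-0.01, 0.09, 0, 0, 0, 0], [0, 0.05, 0, 0, 0, 0], [0, 0.03, 0, 0, 0, 0], [0, 0, 0, 0, 0, 0]],
])

```text
time: 33.05
position: [0.4812, 0.0258, 0.354]
tool_rot: [-0.023, 1.0, 0.0, -0.0]
ft_force: [-1.4, -0.0, 0.0]
grip_width: 0.0248
```

```bash
python3 st.py .5535 .0294; python3 - <<'E'
from h import *
a=camera("side")[140:290,170:340]
cv2.imwrite("pics/s7.png",cv2.resize(a,None,fx=4.5,fy=4,interpolation=2)[:,:,::-1])
E
```

```text
t 33.05 pos [0.4812 0.0258] r 0.0724 theta 0.003 F [-1.4 -0. ] Frad 1.4 Ftan 0.1 mom [-0.05  0.21  0.06] w 0.024786398765146007
```

View pics/s7.png

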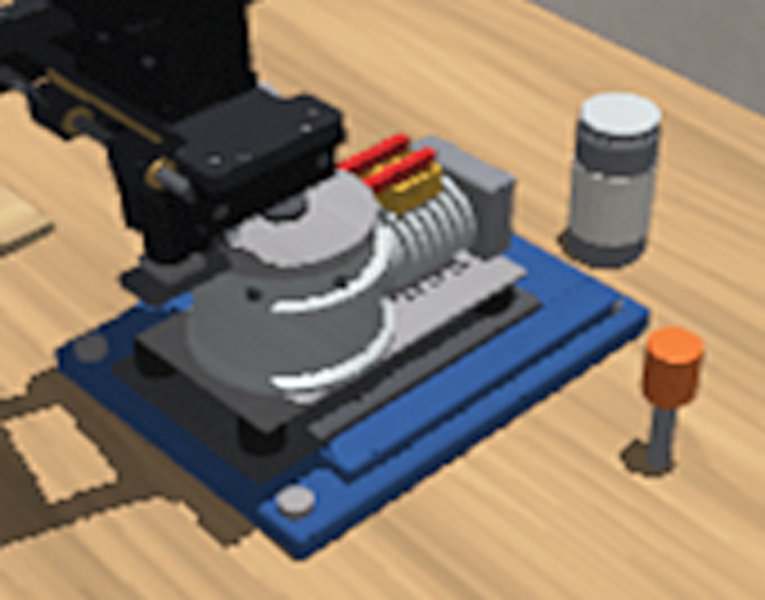

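Fork at (390,165) is back over the yellow socket. Force is nearly zero; release and lift away.

Emit:
drive_tool([
  [[0, 0, 0, 0, 0, 0], [0, 0, 0, 0, 0, 0], [0, 0, 0, 0, 0, 0], [0, 0, 0, 0, 0, 0], [0, 0, 0, 0, 0, 0], [0, 0, 0, 0, 0, 0], [0, 0, 0, 0, 0, 0]],
], grip=0, force=10)

```text
time: 33.98
position: [0.4812, 0.0258, 0.354]
tool_rot: [-0.023, 1.0, -0.0, -0.0]
ft_force: [-0.0, -0.4, -0.7]
grip_width: 0.0841
```

Emit:
drive_tool([
  [[0, 0, 0.3, 0, 0, 0], [0, 0, 0.6, 0, 0, 0], [0, 0, 0.8, 0, 0, 0], [0, 0, 0.9, 0, 0, 0], [0, 0, 0.9, 0, 0, 0], [0, 0, 0.9, 0, 0, 0], [0, 0, 0.6, 0, 0, 0], [0, 0, 0, 0, 0, 0]],
])

```text
time: 34.98
position: [0.4813, 0.0258, 0.4805]
tool_rot: [-0.023, 1.0, -0.0, 0.002]
ft_force: [0.8, 0.3, 0.3]
grip_width: 0.0868
```

Emit:
drive_tool([
  [[0, 0.5, 0, 0, 0, 0], [0, 0.95, 0, 0, 0, 0], [0, 0.95, 0, 0, 0, 0], [0, 0.95, 0, 0, 0, 0], [0, 0.95, 0, 0, 0, 0], [0, 0.95, 0, 0, 0, 0], [0, 0.95, 0, 0, 0, 0], [0, 0.5, 0, 0, 0, 0]],
])

```text
time: 35.98
position: [0.4807, 0.1949, 0.478]
tool_rot: [-0.024, 1.0, -0.0, -0.001]
ft_force: [0.5, -0.2, -0.3]
grip_width: 0.0871
```

Emit:
drive_tool([
  [[0, 0.5, 0, 0, 0, 0], [0, 0.95, 0, 0, 0, 0], [0, 0.95, 0, 0, 0, 0], [0, 0.95, 0, 0, 0, 0], [0, 0.5, 0, 0, 0, 0], [0, 0, 0, 0, 0, 0]],
])

```text
time: 36.72
position: [0.4812, 0.29, 0.4787]
tool_rot: [-0.024, 1.0, -0.0, -0.0]
ft_force: [0.3, -0.6, -0.5]
grip_width: 0.087
```

```bash
python3 - <<'E'
from h import *
a=camera("side");b=camera("top")
cv2.imwrite("pics/s8.png",a[:,:,::-1]);cv2.imwrite("pics/t8.png",b[:,:,::-1])
f=lambda x:cv2.resize(x,None,fx=2.6,fy=2.6,interpolation=2)
b0=cv2.imread('pics/top0.png')[:,:,::-1]
cv2.imwrite("pics/z8.png",np.hstack([f(b0[120:270,190:340]),f(b[120:270,190:340])])[:,:,::-1])
s0=cv2.imread('pics/side0.png')[:,:,::-1]
cv2.imwrite("pics/zs8.png",np.hstack([f(s0[140:290,190:340]),f(a[140:290,190:340])])[:,:,::-1])
E
```

```text
(no output)
```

View pics/z8.png

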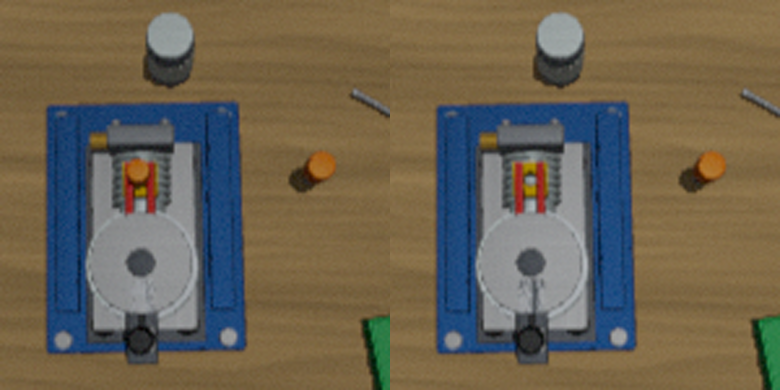

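View pics/zs8.png

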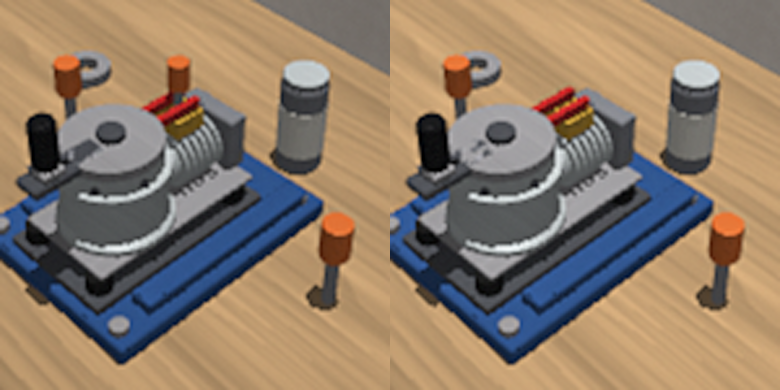

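View pics/s8.png

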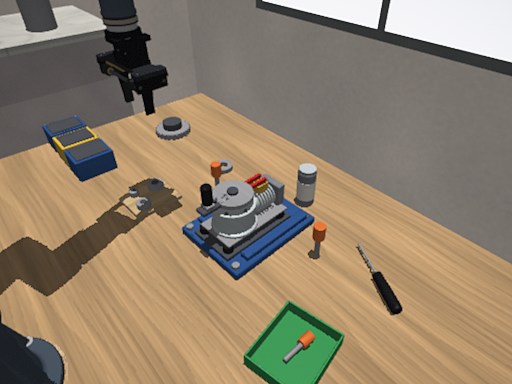

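The fork and handle match the start pose, the socket hole shows between the fork tines (z8 pixel 531,180), the pin lies in the tray (s8 pixel 300,347), and the other objects haven't moved. Handing in.

```bash
python3 -c "
from rig import robot
print(robot.hand_in())"
```

```text
the job is handed in; nothing more can be done
None
```

I lifted the timing pin out and laid it flat in the green tray. I then cranked the compressor exactly two clockwise turns at about 0.8 rad/s, let go, and moved the arm clear. The job was handed in at about 37 s; hand-in gave no verdict.

**Cranking:** At the checks between moves, the sideways force on the handle stayed at or below about 10 N in total. It was at most 8.6 N along any one axis, against the 16 N limit. I saw no kickback or run-away. I trimmed the circle by about 1 mm using the force readings, which put the throw at 72.5 mm.

**Last checks:**
- The crank ended within about 0.01 rad of its start, going by the tool pose.
- The before and after pictures show the fork back over the socket, with the socket hole visible between the tines.
- The pin is in the tray and the other objects look unmoved.

**Disagreements:** Early measurements from the fixed cameras put the pin head's top at 188 mm. The wrist views gave 194 mm and the text implies 196 mm. For the handle top I measured about 206 mm, against 209 mm expected. Neither affected the grasps.

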